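# Take the rear cap off the lens in the ring light

### The arm

A 6-joint arm with a two-finger parallel gripper is mounted at the origin on the work surface. World frame = base frame: x ahead of the robot, y to its left, z up, the work surface at z = 0. Lengths are in m, angles in rad, forces in N, time in s.
With the tool pointing down it reaches from about 0.375 to 0.9 m from the base axis. Payload 3.1 kg.
Tool frame: the origin (TCP) lies midway between the tips of the shut fingers; the grasp point (between the pads) lies 19 mm behind it (grip_depth is the distance from the TCP to the grasp point, in m); y points along the fingers, z is the direction in which the jaws open and shut, and the axes are right-handed (so a half turn about y gives the same grasp; the last joint's range is limited). The gripper opens to 85 mm and grips with 20 to 120 N. Pads are 22 mm wide; open, the fingers measure 114 mm over their backs; the gripper's body (76 mm by 85 mm) begins 54 mm behind the grasp point. The pads swing forward as they close: fully open they stand 13 mm farther back than shut.
Start: joints at [1.032, 0.527, 1.433, -0, 1.181, -0.178], TCP at [0.22, 0.585, 0.194] pointing down, gripper open.
Joint ranges: [-3.08, 3.08], [-0.75, 2.2], [0.22, 2.44], [-1.43, 4.57], [0, 2.65], [-2.85, 2.85]. Speed limits (rad/s): [2.79, 2.79, 3.14, 3.14, 3.14, 3.14].

### API

Orientations are given as a unit quaternion [x, y, z, w].
In Python, from station import sense, snapshot, camera_model, sign_off, grip_depth gives the robot as it stands.
- The arm moves only by the tool play_rows, never from a script. Its argument "deltas" is a list of rows, each a list of 6 numbers: the shift along the tool's x, y, z in m, then the turn, a rotation vector about the tool's x, y, z in rad. A call has 1 to 12 rows; each row is the pose to reach, as a shift and turn from the pose commanded when the call began, along the tool's axes at that moment; what a row does not reach only later rows make up. A row lasts 1/10 s, in which the tool goes at most 50 mm and 8.59 degrees, less where a joint would pass 70% of its speed; a pose out of reach is approached as far as the arm can. A call with a gripper value outside its range is refused whole. "gripper" is the finger opening in m, from 0 to 0.0854, set as the call begins (left out, the last holds). The fingers move at their own pace and stop on an object; "force" is the grip in N (left out, the last holds). Time passes only in rows, so rows that repeat a pose let the fingers close. It gives the time, the measured TCP pose, the force and the opening at its end, in the units of the state.
- sense(): the state, without advancing time (a new reading comes with each control period).
- snapshot(name): name is "scene" or "top"; returns the picture (480x640x3 uint8, red, green, blue); there is no depth.
- camera_model(name): a dict with "fx", "fy", "cx", "cy" (pixels), "camera_from_world" (4x4, takes a point from world to camera coordinates). Camera axes: x right, y up, looking along -z (the intrinsics and any distortion apply to the point x, -y, -z); pixel columns grow to the right and rows downward; lengths in m; the calibration is good to about 2 mm. A picture is of the moment at which its call begins. camera_model takes no time and is no camera call.
- sign_off(): hands the job in, once; it reports no verdict.
The state is a dict: "t": time; "q": joint angles; "qd": joint speeds; "tau": joint torques, N m; "tcp_pos": TCP position; "tool_rot": TCP orientation; "force": force on the tool from outside, world axes, zero at the start; "ft_torque": the same for the moment, N m; "finger_gap": opening from 0.0 (shut) to 1.0 (fully open).
Only numpy, scipy, OpenCV 4.12 (cv2) and the standard library are available. Lean on these libraries where they do the work, as an engineer would, in place of code of your own. Each camera call takes 0.05 s, during which the arm holds its last target.

### The job

Unscrew the rear cap of the lens that stands inside the ring light on the black stage, lift it straight off and finish holding it in the gripper, at least 6 cm above the lens seat, so the rear glass can be checked and the cap put straight back. These lenses come with either right-hand or left-hand threads and you cannot see which, so try gently one way and then the other, without forcing the lens round in its clamp. Leave the other lens with its cap on, and the other things around, where they are.

Things in the scene. Friction and masses are not known exactly. Their poses are not given: they have to be found in the camera images.
- ring_centre (a point): point on the top of the black stage plate (85 mm above the bench, 280 x 400 mm) at the centre of the round ring light: a flat black ring, 176 mm outside, 134 mm inside, with a white inner band, its top 28 mm above the plate. The lens to uncap stands here, within 1 cm; the other lens stands about 200 mm away on the same plate
- cap_a: rear cap of one lens: grey plastic cup, open downwards, 54 mm diameter, 22 mm tall, 35 g, fine ribs round its side. Origin: centre of its lower rim, z up. When closed, its x lines up with x of its seat point. From closed, a turn of 0.85 rad the opening way frees it (1.1 to 1.2 rad is right, hard stop at 1.4); the other way it stops hard within 0.05 rad. Which way is hidden and differs between the two lenses
- cap_b: the other lens's rear cap, like cap_a in every way but with the other thread hand; either may be in the ring light. A cap turns easily the opening way (under 0.2 N m) and does not climb as it turns (play under 2 mm up, 2 mm sideways). Three inner lugs pass under three short thread starts; once turned free it must rise 13 mm straight up to clear them
- seat_a (a point): centre of the seat under cap_a: top of a steel flange, 50 mm diameter, on which the closed cap's rim rests, 76 mm above the stage plate; z up; turns with the lens. Below it the lens neck is 44 mm in diameter for 19 mm, then widens to a 66 mm body. Above it stands a 45 mm threaded barrel, 13 mm high, inside the cap
- seat_b (a point): the same point on the lens that wears cap_b; that lens looks just like the first
- lens_a (a joint): turn of the lens that wears cap_a in its clamp, rad, anticlockwise from above positive, 0 at the start. It stays put up to about 1.5 N m and slips round if the cap is forced harder than that (a light grip, about 25 N, slides on the cap first)
- lens_b (a joint): turn of the lens that wears cap_b in its clamp, rad, anticlockwise from above positive, 0 at the start. It stays put up to about 1.5 N m and slips round if the cap is forced harder than that (a light grip, about 25 N, slides on the cap first)
- front_cap: bystander: flat black front cap, 66 mm diameter, 8 mm thick, lying on the front of the stage; origin under its centre
- mouse: bystander: grey computer mouse, 114 x 62 x 35 mm, on a black mat on the bench, left of the stage; origin under its centre
- scanner: bystander: black hand-held scanner, 160 x 46 x 24 mm, lying on the bench right of the stage; origin under its centre
Mind the look-alikes: they are no part of the job. What is shaped like the cap_b but purple or red is not meant. What is shaped like the cap_a but green or orange is not meant.

How it is judged:
By the outcome, as a careful person would: the job done as asked, in the order asked, and still so for the second after the job is handed in, while the arm keeps its last pose, push and grip.
It also fails if it takes over 40 s, if anything falls off the work surface, if the arm or the gripper's body presses on something with over 40 N, if the wrist force passes 120 N, or if a joint passes its speed limit or range.

## Working session

There is one attempt and no reset: what is moved stays moved. The work goes in short steps, Python scripts to look and compute and a tool call to move; the robot and the scene stay as the last step left them, time stands still between calls to the robot, and variables do not carry over. Pictures are saved under pics/ and viewed, and the job is handed in when it is done.

Besides the shell and the picture viewer there is one more tool, called after "Emit:" as name(argument=value, ...), one argument or row to a line, values as JSON. play_rows: Moves the arm, as the interface text tells. Its arguments: {"type":"object","properties":{"deltas":{"type":"array"},"gripper":{"type":"number"},"force":{"type":"number"}},"required":["deltas"]}

```bash
mkdir -p pics; python3 - <<'E'
from station import *
import cv2,numpy as np
for n in("scene","top"):
    cv2.imwrite(f"pics/{n}0.png",snapshot(n)[:,:,::-1]); c=camera_model(n); print({k:(np.round(v,4).tolist() if not isinstance(v,str) else v) for k,v in c.items()})
print(sense(),grip_depth)
E
```

```text
{'fx': 508.0233, 'fy': 508.0233, 'cx': 317.7822, 'cy': 236.2071, 'camera_from_world': [[0.7235, 0.6903, 0.0008, -0.4155], [-0.4575, 0.4786, 0.7494, 0.1971], [0.5169, -0.5426, 0.6621, -1.7995], [0.0, 0.0, 0.0, 1.0]]}
{'fx': 557.0804, 'fy': 557.0804, 'cx': 321.2294, 'cy': 248.403, 'camera_from_world': [[-0.0257, -0.9997, -0.005, -0.0183], [0.9942, -0.026, 0.1041, -0.6324], [-0.1042, -0.0023, 0.9945, -1.6196], [0.0, 0.0, 0.0, 1.0]]}
{'t': 0.1, 'q': array([ 1.03249646e+00,  5.28363511e-01,  1.43374238e+00, -1.38155709e-05,
        1.18142134e+00, -1.78518552e-01]), 'qd': array([-0.00076664, -0.00174064, -0.00347372,  0.00027372,  0.00292995,
        0.00015934]), 'tau': array([-1.12229995e-03, -4.43306315e+01, -1.78586072e+01, -3.66707227e-04,
        3.87115622e-03,  6.99852336e-06]), 'tcp_pos': array([0.21966471, 0.5843753 , 0.19324762]), 'tool_rot': array([ 0.69633849, -0.12675077,  0.12627937, -0.6950543 ]), 'force': array([-0.35644749, -0.50407861, -1.42989015]), 'ft_torque': array([-0.0190759 , -0.0156304 , -0.02367156]), 'finger_gap': 1.0031519441417018} 0.0187
```

View pics/scene0.png

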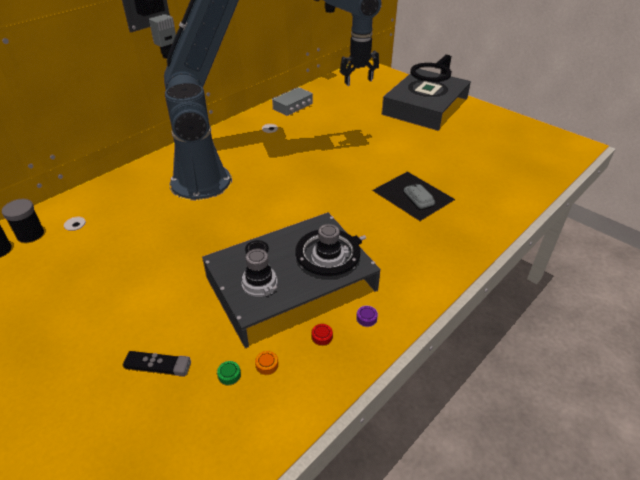

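View pics/top0.png

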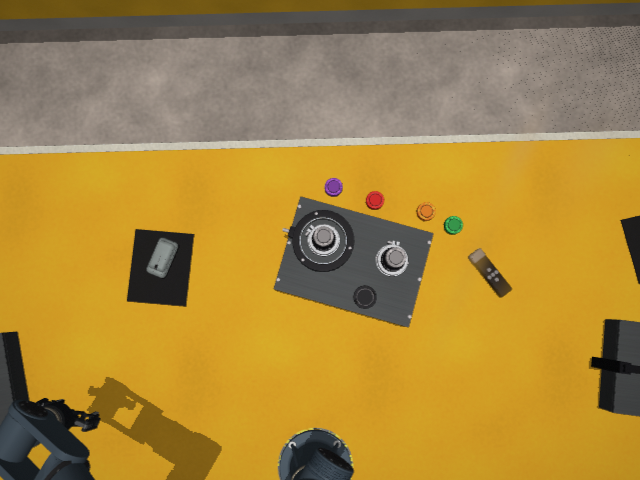

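The ring light holds the lens at about (323,237) in top and (328,235) in scene. The other lens is at (394,259) in top. I'll zoom in for precise measurement.

```bash
python3 - <<'E'
import cv2,numpy as np
a=cv2.imread("pics/top0.png")[200:310,270:440]; b=cv2.imread("pics/scene0.png")[210:300,220:390]
cv2.imwrite("pics/za.png",cv2.resize(a,None,fx=4.5,fy=4.5,interpolation=cv2.INTER_CUBIC))
cv2.imwrite("pics/zb.png",cv2.resize(b,None,fx=4.5,fy=4.5,interpolation=cv2.INTER_CUBIC))
E
```

```text
(no output)
```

View pics/za.png

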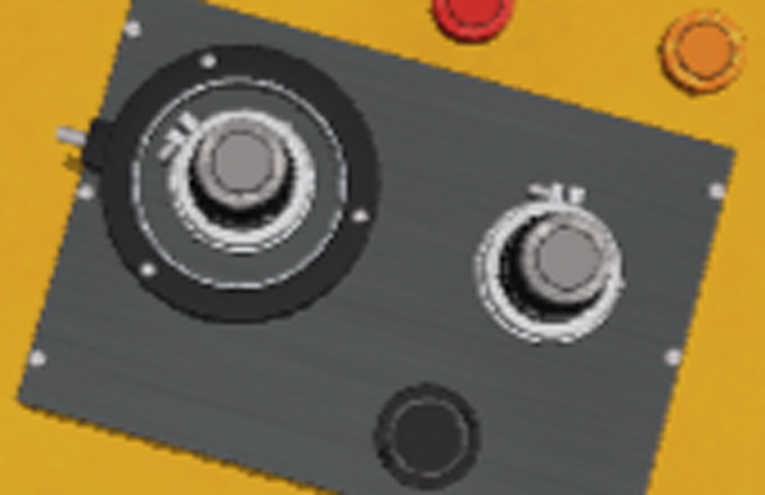

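View pics/zb.png

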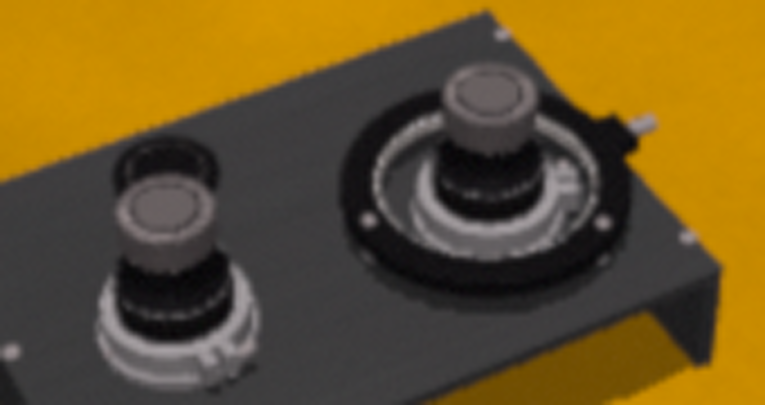

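```bash
cat > h.py <<'E'
from station import *
import cv2,numpy as np
from scipy.spatial.transform import Rotation as R
def ray(n,u,v):
    c=camera_model(n);T=np.array(c["camera_from_world"])
    d=np.array([(u-c["cx"])/c["fx"],-(v-c["cy"])/c["fy"],-1.]);Rm=T[:3,:3]
    return -Rm.T@T[:3,3],Rm.T@d
def onz(n,u,v,z):
    o,d=ray(n,u,v);return o+d*(z-o[2])/d[2]
def proj(n,p):
    c=camera_model(n);T=np.array(c["camera_from_world"]);q=T[:3,:3]@p+T[:3,3]
    return np.array([c["cx"]+c["fx"]*q[0]/-q[2],c["cy"]-c["fy"]*q[1]/-q[2]])
E
python3 - <<'E'
from h import *
print(onz("top",323,235.5,.183),onz("top",323,235.5,.161),onz("scene",328.5,230.4,.183))
print("other",onz("top",270+567/4.5-.4,200+259/4.5-.4,.183))
print("ring top", onz("top",270+240/4.5-.4,200+184/4.5-.4,.113))
print('plate front/back corners',onz("top",270+20/4.5,200+403/4.5,.085),onz("top",300,197,.085))
# verification overlays
for n,(x0,y0,w,h) in dict(top=(270,190,120,90),scene=(270,205,120,90)).items():
    im=cv2.imread(f"pics/{n}0.png");S=6
    z=cv2.resize(im[y0:y0+h,x0:x0+w],None,fx=S,fy=S,interpolation=cv2.INTER_CUBIC)
    p=onz("top",323,235.5,.183)
    for zz in (.183,.161):
        pts=[((proj(n,np.array([p[0]+.027*np.cos(t),p[1]+.027*np.sin(t),zz]))-[x0,y0]+.5)*S).astype(int) for t in np.linspace(0,6.3,60)]
        cv2.polylines(z,[np.array(pts)],True,(0,255,0) if zz>.17 else (0,0,255),1)
    cv2.imwrite(f"pics/ov_{n}.png",z)
s=sense(); r=R.from_quat(s['tool_rot']); print(r.as_matrix().round(3))
E
```

```text
[ 0.65087868 -0.04070836  0.183     ] [ 0.65369881 -0.04074023  0.161     ] [ 0.65312986 -0.04257296  0.183     ]
other [ 0.58706076 -0.23436431  0.183     ]
ring top [ 0.64565073 -0.04025203  0.113     ]
plate front/back corners [0.51176782 0.10160452 0.085     ] [0.77773494 0.02292576 0.085     ]
[[ 0.936 -0.001  0.352]
 [-0.352 -0.002  0.936]
 [-0.    -1.    -0.002]]
```

View pics/ov_top.png

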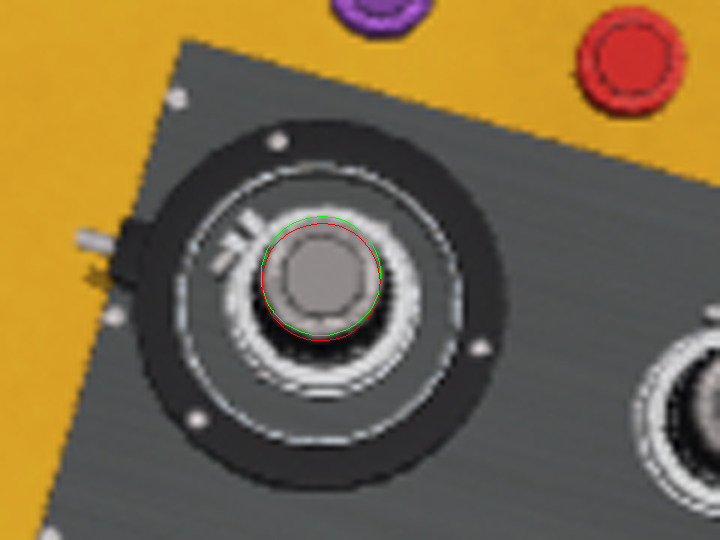

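View pics/ov_scene.png

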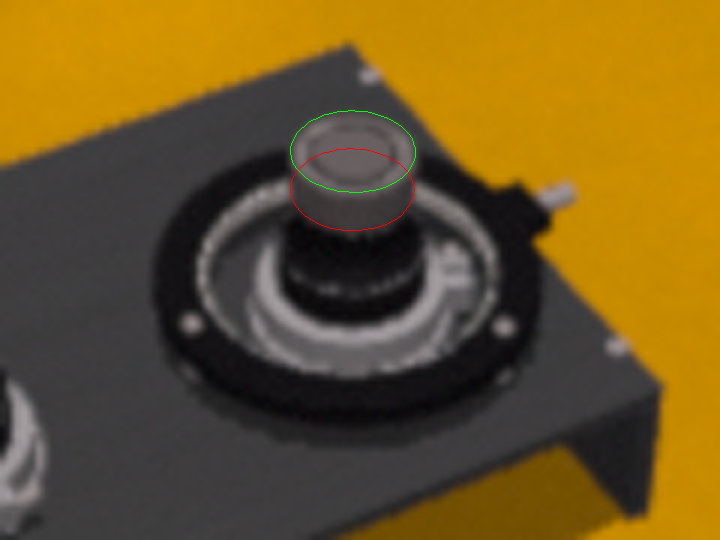

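The overlay matches both views to about 2 mm, so I take the cap axis as (0.6515, -0.0415). I'll approach high first, with the jaw axis radial so the last joint is mid-range.

Emit:
play_rows(
  deltas=[
    [0.02,-0.02,-0.014,0,0.05,0],
    [0.05,-0.06,-0.035,0,0.12,0],
    [0.085,-0.067,-0.059,0,0.19,0],
    [0.12,-0.067,-0.083,0,0.26,0],
    [0.155,-0.067,-0.108,0,0.33,0],
    [0.19,-0.067,-0.132,0,0.4,0],
    [0.225,-0.067,-0.156,0,0.47,0],
    [0.26,-0.067,-0.181,0,0.54,0],
    [0.295,-0.067,-0.205,0,0.61,0],
    [0.325,-0.067,-0.226,0,0.67,0],
    [0.345,-0.067,-0.24,0,0.71,0],
    [0.355,-0.067,-0.247,0,0.73,0],
  ],
  gripper=0.0854,
  force=25,
)

```text
t: 1.3
tcp_pos: [0.4663, 0.2269, 0.2607]
tool_rot: [0.604, -0.368, 0.368, -0.604]
force: [-0.4, 0.2, -0.5]
finger_gap: 0.998
```

```bash
cat >> h.py <<'E'
def delta(x,y,z,yaw):
    s=sense();r=R.from_quat(s['tool_rot'])
    Zt=[np.cos(yaw),np.sin(yaw),0];Yt=[0,0,-1.];Xt=np.cross(Yt,Zt)
    T=R.from_matrix(np.array([Xt,Yt,Zt]).T)
    print("t",round(s['t'],2),"pos",s['tcp_pos'].round(4),"q",s['q'].round(3),"f",s['force'].round(2),"tq",s['ft_torque'].round(3),"gap",round(s['finger_gap']*.0854,4))
    m=r.as_matrix();print("yaw",np.arctan2(m[1,2],m[0,2]).round(4))
    print("delta",(r.inv().apply(np.array([x,y,z])-s['tcp_pos'])).round(4),(r.inv()*T).as_rotvec().round(4))
E
python3 -c "
from h import *
delta(.6515,-.0415,.26,-.06)"
```

```text
t 1.3 pos [0.4663 0.2269 0.2607] q [ 0.237  0.306  1.611 -0.     1.225 -0.24 ] f [-0.44  0.19 -0.49] tq [ 0.039 -0.019  0.039] gap 0.0852
yaw 0.4774
delta [0.3235 0.0008 0.0412] [6.000e-04 5.374e-01 3.000e-04]
```

Emit:
play_rows(
  deltas=[
    [0.02,0,0.003,0,0.04,0],
    [0.06,0,0.008,0,0.1,0],
    [0.1,0,0.013,0,0.17,0],
    [0.14,0,0.018,0,0.24,0],
    [0.18,0,0.023,0,0.3,0],
    [0.22,0,0.028,0,0.37,0],
    [0.26,0,0.033,0,0.43,0],
    [0.29,0,0.037,0,0.48,0],
    [0.31,0,0.039,0,0.52,0],
    [0.32,0,0.041,0,0.537,0],
    [0.3235,0.0,0.0412,0,0.537,0],
    [0.3235,0.0,0.0412,0,0.537,0],
  ],
)

```text
t: 2.5
tcp_pos: [0.651, -0.0381, 0.2608]
tool_rot: [-0.486, 0.514, -0.513, 0.486]
force: [-1.1, 0.4, 1.5]
finger_gap: 1.0
```

```bash
python3 -c "
from h import *
delta(.6515,-.0415,.149,-.06)
for n in('top','scene'): 
    im=snapshot(n)[:,:,::-1]; x,y=(250,170) if n=='top' else (240,130)
    cv2.imwrite(f'pics/{n}1.png',cv2.resize(im[y:y+150,x:x+200],None,fx=4,fy=4,interpolation=cv2.INTER_CUBIC))"
```

```text
t 2.5 pos [ 0.651  -0.0381  0.2608] q [-0.23   0.505  1.279  0.     1.359 -0.175] f [-1.1   0.39  1.47] tq [-0.026  0.086  0.008] gap 0.0854
yaw -0.0549
delta [0.0035 0.1118 0.0008] [ 0.0011  0.0051 -0.0006]
```

View pics/scene1.png

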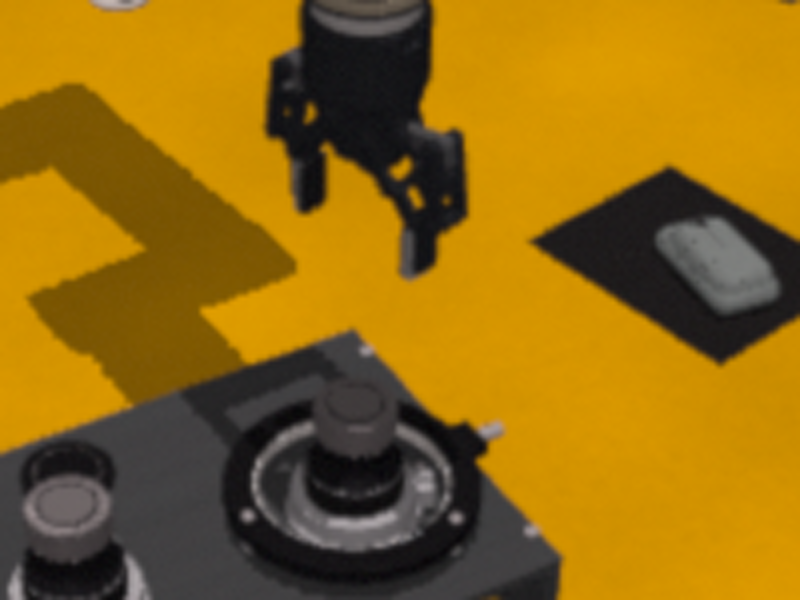

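View pics/top1.png

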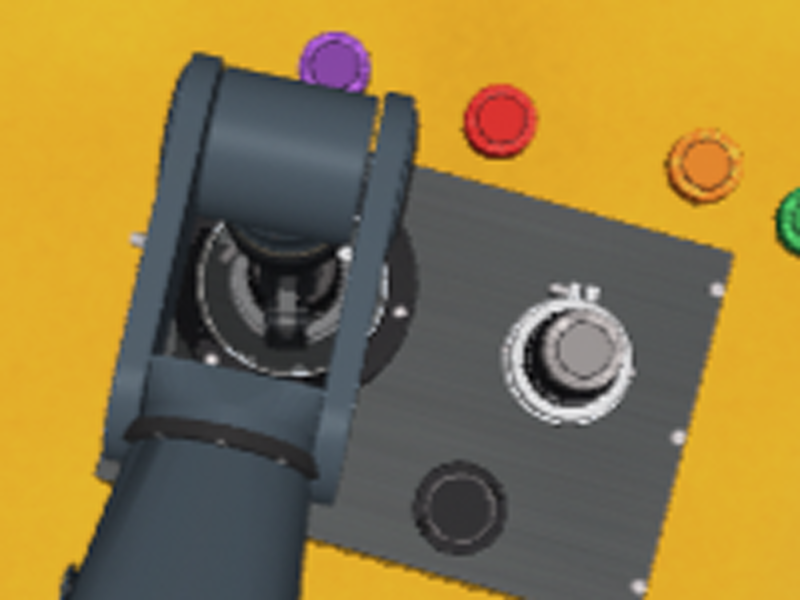

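The gripper is open above the ring lens, clear of everything. Descending partway, then re-measuring.

Emit:
play_rows(
  deltas=[
    [0.001,0.01,0,0,0,0],
    [0.001,0.03,0,0,0,0],
    [0.001,0.045,0,0,0,0],
    [0.001,0.05,0,0,0,0],
    [0.001,0.05,0,0,0,0],
    [0.001,0.05,0,0,0,0],
  ],
)

```text
t: 3.2
tcp_pos: [0.6518, -0.0398, 0.2117]
tool_rot: [0.486, -0.513, 0.514, -0.486]
force: [0.3, -0.2, 0.9]
finger_gap: 0.996
```

```bash
python3 -c "
from h import *
delta(.6515,-.0415,.149,-.06)"
```

```text
t 3.2 pos [ 0.6518 -0.0398  0.2117] q [-0.232  0.548  1.339  0.     1.253 -0.176] f [ 0.29 -0.18  0.85] tq [0.024 0.005 0.039] gap 0.0851
yaw -0.0556
delta [ 0.0018  0.0627 -0.0002] [-0.001   0.0044  0.0001]
```

Emit:
play_rows(
  deltas=[
    [0.0015,0.01,0,0,0,0],
    [0.0015,0.025,0,0,0,0],
    [0.0015,0.04,0,0,0,0],
    [0.0015,0.052,0,0,0,0],
    [0.0015,0.06,0,0,0,0],
    [0.0015,0.062,0,0,0,0],
    [0.0015,0.062,0,0,0,0],
    [0.0015,0.062,0,0,0,0],
  ],
)

```text
t: 4.0
tcp_pos: [0.652, -0.0416, 0.1498]
tool_rot: [0.486, -0.513, 0.514, -0.486]
force: [-1.1, 0.1, -0.0]
finger_gap: 1.002
```

```bash
python3 -c "
from h import *
delta(.6515,-.0415,.149,-.06)
for n in('scene',): 
    im=snapshot(n)[:,:,::-1]; x,y=(240,130)
    cv2.imwrite(f'pics/{n}2.png',cv2.resize(im[y:y+150,x:x+200],None,fx=4,fy=4,interpolation=cv2.INTER_CUBIC))"
```

```text
t 4.0 pos [ 0.652  -0.0416  0.1498] q [-0.234  0.614  1.401 -0.     1.125 -0.178] f [-1.11  0.08 -0.05] tq [ 0.079 -0.024  0.029] gap 0.0856
yaw -0.056
delta [-0.      0.0008 -0.0005] [-0.0014  0.004   0.0003]
```

View pics/scene2.png

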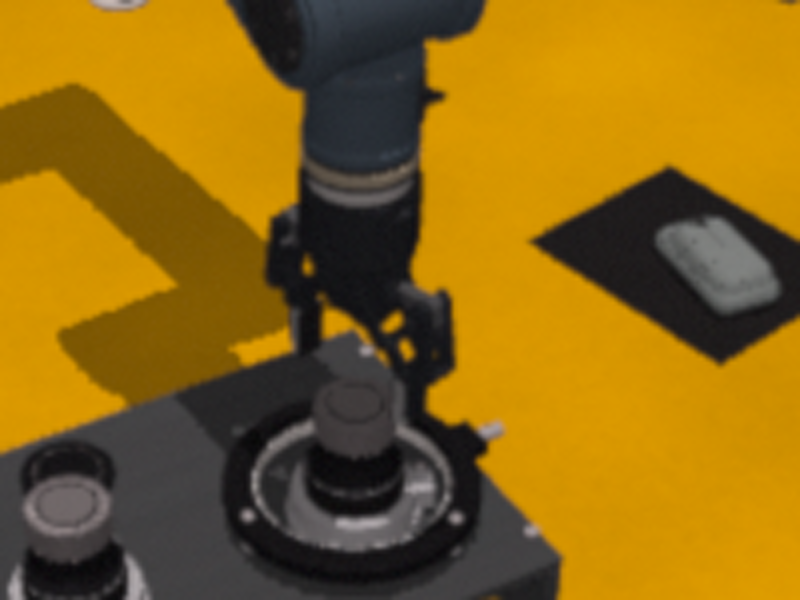

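```bash
python3 -c "
from h import *
for p in [(.652,-.0416,.16),(.652+.043,-.044,.162),(.652-.043,-.039,.162),(.652+.043,-.044,.182),(.652,-.0416,.172),(.652+.043,-.055,.162),(.652-.043,-.05,.162)]: print(p,((proj('scene',np.array(p))-[240,130]+.5)*4).round(0))
print(np.round(sense()['tool_rot'],3))
"
```

```text
(0.652, -0.0416, 0.16) [355. 429.]
(0.6950000000000001, -0.044, 0.162) [402. 459.]
(0.609, -0.039, 0.162) [311. 395.]
(0.6950000000000001, -0.044, 0.182) [403. 435.]
(0.652, -0.0416, 0.172) [355. 415.]
(0.6950000000000001, -0.055, 0.162) [390. 467.]
(0.609, -0.05, 0.162) [299. 403.]
[ 0.485 -0.513  0.514 -0.486]
```

```bash
python3 -c "
from h import *
for z in (.274,.30,.33):
  for x in (.609,.652,.695): print(x,z,((proj('top',np.array([x,-.039,z]))-[250,170]+.5)*4).round(0))
im=snapshot('scene')[:,:,::-1]
c=im[170:270,280:400].astype(float)
c=np.clip((c/255)**.5*255,0,255).astype('uint8')
cv2.imwrite('pics/s3.png',cv2.resize(c,None,fx=6,fy=6,interpolation=cv2.INTER_CUBIC))
im=snapshot('top')[:,:,::-1]
c=im[190:280,270:390].astype(float)
c=np.clip((c/255)**.5*255,0,255).astype('uint8')
cv2.imwrite('pics/t3.png',cv2.resize(c,None,fx=6,fy=6,interpolation=cv2.INTER_CUBIC))
"
```

```text
0.609 0.274 [293. 311.]
0.652 0.274 [291. 244.]
0.695 0.274 [289. 177.]
0.609 0.3 [293. 307.]
0.652 0.3 [291. 238.]
0.695 0.3 [289. 170.]
0.609 0.33 [293. 302.]
0.652 0.33 [291. 232.]
0.695 0.33 [289. 162.]
```

View pics/s3.png

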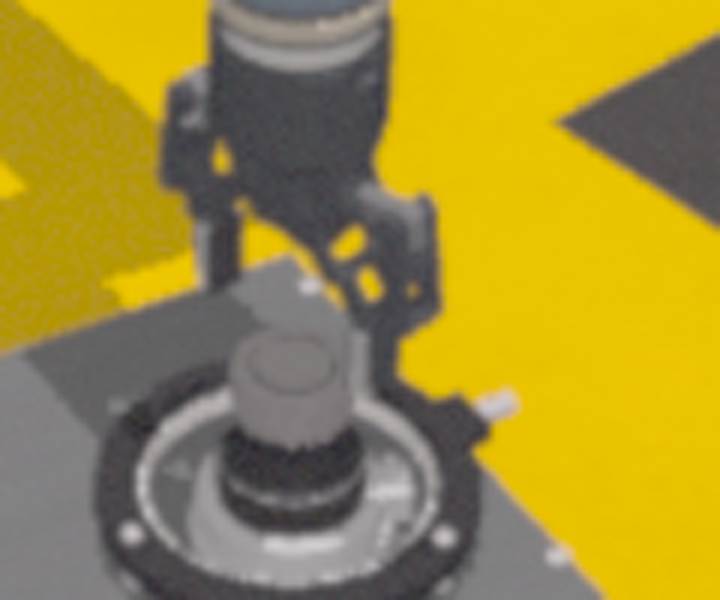

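View pics/t3.png

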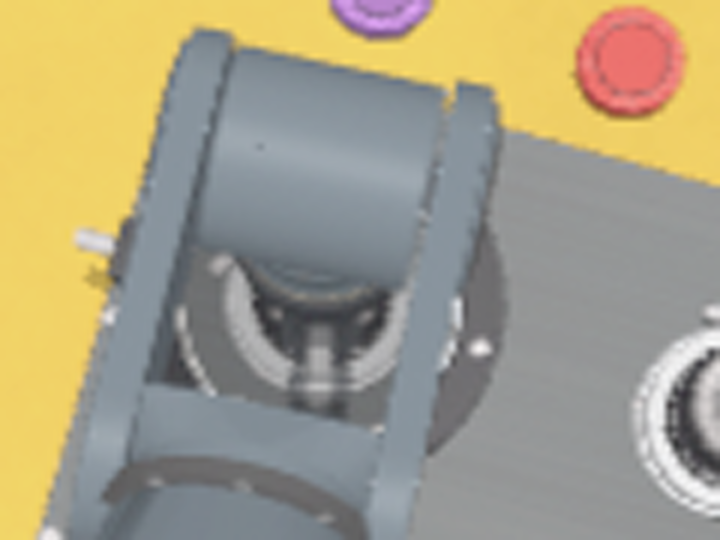

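```bash
python3 -c "
from h import *
print('base',proj('scene',np.zeros(3)),proj('top',np.zeros(3)))
d=np.array([.352,.936,0])*.043
for s in (1,-1):
  for z in (.194,.207,.23,.245): 
    p=np.array([.22,.585,z])+s*d; print(s,z,proj('scene',p).round(1),proj('top',p).round(1))
im=cv2.imread('pics/scene0.png')[30:100,320:400]
cv2.imwrite('pics/s4.png',cv2.resize(im,None,fx=8,fy=8,interpolation=cv2.INTER_CUBIC))
im=cv2.imread('pics/top0.png')[360:480,0:120]
cv2.imwrite('pics/t4.png',cv2.resize(im,None,fx=5,fy=5,interpolation=cv2.INTER_CUBIC))
"
```

```text
base [200.47497045 180.56077797] [314.94019024 465.91835492]
1 0.194 [367.9  92.5] [ 71.8 399.8]
1 0.207 [368.1  89.2] [ 69.6 400.6]
1 0.23 [368.6  83.3] [ 65.4 402.1]
1 0.245 [368.8  79.4] [ 62.7 403.1]
-1 0.194 [347.5  97.1] [102.5 410.9]
-1 0.207 [347.7  93.8] [100.5 411.8]
-1 0.23 [347.9  87.8] [ 96.9 413.5]
-1 0.245 [348.1  83.9] [ 94.4 414.7]
```

View pics/s4.png

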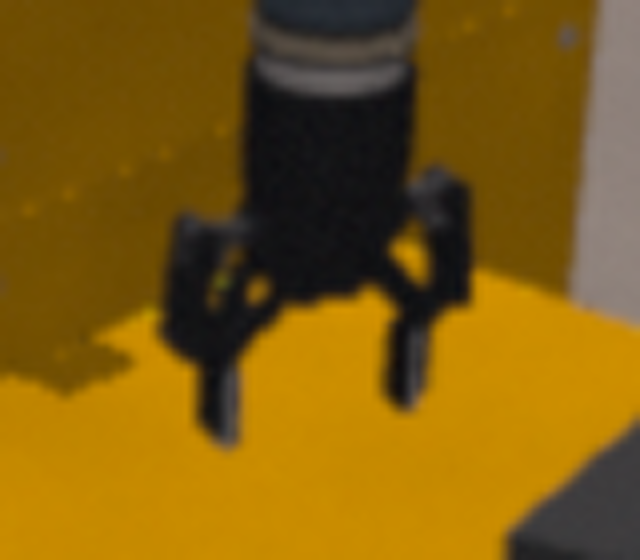

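View pics/t4.png

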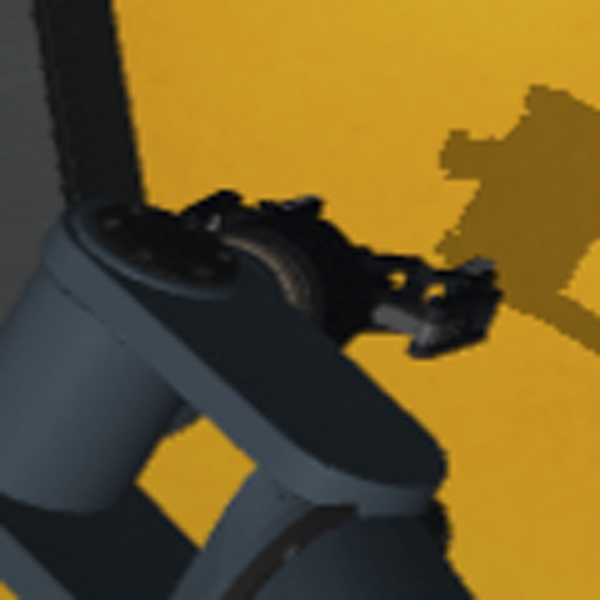

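The pictures suggest the open fingertips sit higher than the TCP reading implies. I'll close lightly and see where the pads stop, which is harmless at 25 N.

Emit:
play_rows(
  deltas=[
    [0,0,0,0,0,0],
    [0,0,0,0,0,0],
    [0,0,0,0,0,0],
    [0,0,0,0,0,0],
    [0,0,0,0,0,0],
    [0,0,0,0,0,0],
  ],
  gripper=0.05,
  force=25,
)

```text
t: 4.75
tcp_pos: [0.6513, -0.0414, 0.1491]
tool_rot: [-0.486, 0.514, -0.514, 0.486]
force: [-0.8, -0.1, 0.3]
finger_gap: 0.584
```

```bash
python3 -c "
from h import *
delta(.6515,-.0415,.149,-.06)
im=snapshot('scene')[:,:,::-1]
c=im[170:270,280:400].astype(float)
c=np.clip((c/255)**.5*255,0,255).astype('uint8')
cv2.imwrite('pics/s5.png',cv2.resize(c,None,fx=6,fy=6,interpolation=cv2.INTER_CUBIC))
"
```

```text
t 4.75 pos [ 0.6513 -0.0414  0.1491] q [-0.234  0.614  1.402  0.     1.125 -0.178] f [-0.76 -0.1   0.28] tq [ 0.056 -0.006  0.007] gap 0.0498
yaw -0.056
delta [0.0001 0.0001 0.0002] [ 0.0001  0.004  -0.    ]
```

View pics/s5.png

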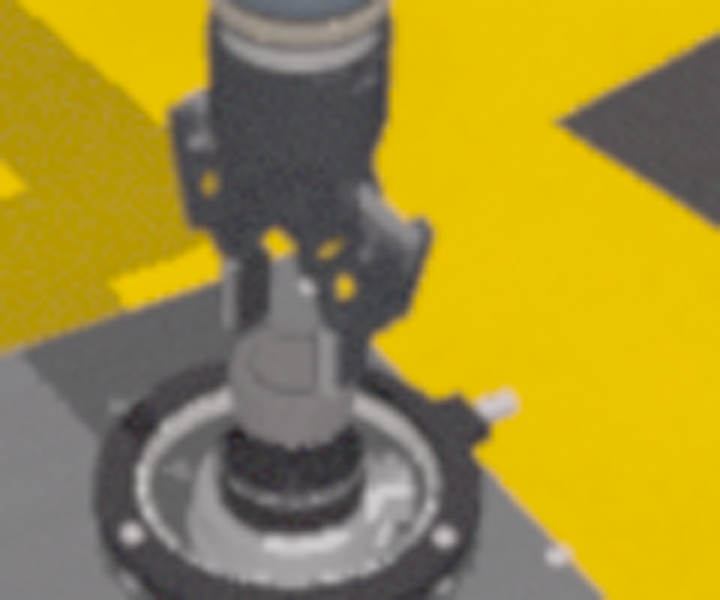

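The gap closed to 49.8 mm, less than the 54 mm cap, so the fingers are above the cap. I'll reopen and measure the tip height by ray.

```bash
python3 -c "
from h import *
def ony(u,v,y):
    o,d=ray('scene',u,v);return (o+d*(y-o[1])/d[1]).round(4)
# near/far tips: closed pic, open pic
for nm,u,v in [('near closed',350,397),('far closed',243,328),('near open',378,395),('far open',218,288)]:
    print(nm,ony(280+u/6-.4,170+v/6-.4,-.0425))
o,d=ray('scene',0,0);print(o)
"
```

```text
near closed [ 0.6859 -0.0425  0.1844]
far closed [ 0.623  -0.0425  0.1862]
near open [ 0.7014 -0.0425  0.1949]
far open [ 0.6079 -0.0425  0.2002]
[ 1.32100256 -0.78388745  1.04412273]
```

Emit:
play_rows(
  deltas=[
    [0,0,0,0,0,0],
    [0,0,0,0,0,0],
    [0,0,0,0,0,0],
    [0,0,0,0,0,0],
    [0,0,0,0,0,0],
  ],
  gripper=0.0854,
)

```text
t: 5.3
tcp_pos: [0.6514, -0.0414, 0.1491]
tool_rot: [0.486, -0.514, 0.514, -0.486]
force: [-0.5, 0.1, -0.2]
finger_gap: 1.001
```

Image tips are at z≈0.185 when closed to 50 mm, just over the cap top at 0.183, so the gripper sits about 30 mm higher than the reading implies. I'll descend 28 mm while watching the force.

Emit:
play_rows(
  deltas=[
    [0,0.004,0,0,0,0],
    [0,0.009,0,0,0,0],
    [0,0.014,0,0,0,0],
    [0,0.014,0,0,0,0],
  ],
)

```text
t: 5.7
tcp_pos: [0.6505, -0.0413, 0.1338]
tool_rot: [-0.486, 0.515, -0.513, 0.485]
force: [-0.1, -0.2, 0.2]
finger_gap: 1.003
```

Emit:
play_rows(
  deltas=[
    [0,0.004,0,0,0,0],
    [0,0.009,0,0,0,0],
    [0,0.014,0,0,0,0],
    [0,0.014,0,0,0,0],
  ],
)

```text
t: 6.1
tcp_pos: [0.6506, -0.0413, 0.12]
tool_rot: [-0.486, 0.514, -0.513, 0.485]
force: [0.2, 1.0, -0.4]
finger_gap: 1.001
```

```bash
python3 -c "
from h import *
delta(.6515,-.0415,.121,-.06)
im=snapshot('scene')[:,:,::-1]
c=im[170:270,280:400].astype(float)
c=np.clip((c/255)**.5*255,0,255).astype('uint8')
cv2.imwrite('pics/s6.png',cv2.resize(c,None,fx=6,fy=6,interpolation=cv2.INTER_CUBIC))
"
```

```text
t 6.1 pos [ 0.6506 -0.0413  0.12  ] q [-0.234  0.648  1.426 -0.     1.069 -0.178] f [ 0.19  0.97 -0.38] tq [-0.018 -0.006 -0.044] gap 0.0855
yaw -0.056
delta [ 0.0002 -0.001   0.0009] [ 0.002   0.004  -0.0003]
```

View pics/s6.png

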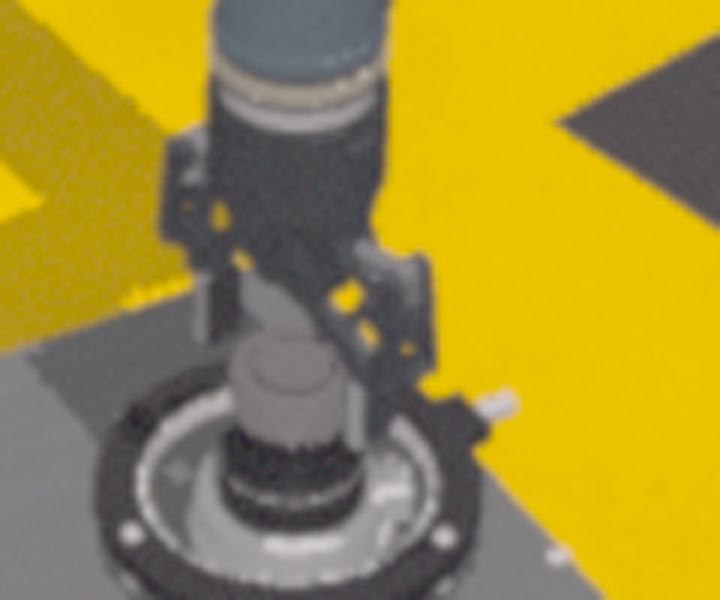

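Emit:
play_rows(
  deltas=[
    [0,0,0,0,0,0],
    [0,0,0,0,0,0],
    [0,0,0,0,0,0],
    [0,0,0,0,0,0],
    [0,0,0,0,0,0],
    [0,0,0,0,0,0],
    [0,0,0,0,0,0],
  ],
  gripper=0.045,
  force=25,
)

```text
t: 6.85
tcp_pos: [0.6518, -0.0415, 0.1216]
tool_rot: [0.486, -0.513, 0.514, -0.486]
force: [0.9, -0.2, 4.3]
finger_gap: 0.63
```

```bash
python3 -c "
from h import *
delta(.6515,-.0415,.121,-.06)
im=snapshot('scene')[:,:,::-1]
c=im[170:270,280:400].astype(float)
c=np.clip((c/255)**.5*255,0,255).astype('uint8')
cv2.imwrite('pics/s7.png',cv2.resize(c,None,fx=6,fy=6,interpolation=cv2.INTER_CUBIC))
"
```

```text
t 6.85 pos [ 0.6518 -0.0415  0.1216] q [-0.234  0.647  1.424  0.     1.07  -0.178] f [ 0.91 -0.2   4.34] tq [0.009 0.069 0.049] gap 0.0538
yaw -0.056
delta [ 0.      0.0006 -0.0003] [-0.001   0.004   0.0002]
```

View pics/s7.png

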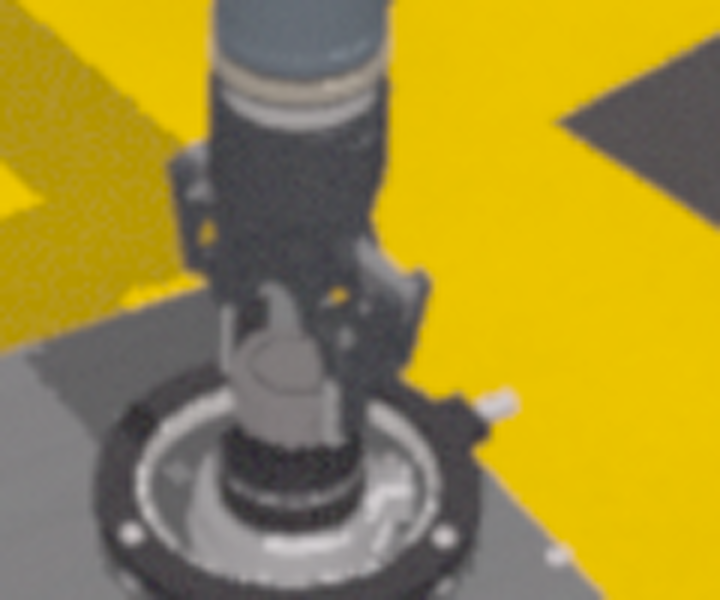

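The gap of 53.8 mm matches the cap diameter, and the pads now cover its side. First gentle try: clockwise from above (+ about tool y).

Emit:
play_rows(
  deltas=[
    [0,0,0,0,0.02,0],
    [0,0,0,0,0.04,0],
    [0,0,0,0,0.06,0],
    [0,0,0,0,0.08,0],
    [0,0,0,0,0.1,0],
    [0,0,0,0,0.1,0],
  ],
)

```text
t: 7.5
tcp_pos: [0.6518, -0.0417, 0.1216]
tool_rot: [0.459, -0.537, 0.538, -0.459]
force: [-1.1, 0.6, 5.5]
finger_gap: 0.628
```

```bash
python3 -c "
from h import *
delta(.6515,-.0415,.121,-.06)"
```

```text
t 7.5 pos [ 0.6518 -0.0417  0.1216] q [-0.235  0.647  1.424 -0.     1.07  -0.077] f [-1.05  0.61  5.46] tq [-0.069  0.095 -0.03 ] gap 0.0536
yaw -0.1572
delta [-0.0001  0.0006 -0.0003] [-0.0011 -0.0972  0.0004]
```

Past 0.05 rad with no torque (-0.03 N m), so clockwise looks like the opening way. Continuing while watching the torque.

Emit:
play_rows(
  deltas=[
    [0,0,0,0,0.04,0],
    [0,0,0,0,0.08,0],
    [0,0,0,0,0.12,0],
    [0,0,0,0,0.16,0],
    [0,0,0,0,0.2,0],
  ],
)

```text
t: 8.0
tcp_pos: [0.6518, -0.0417, 0.1216]
tool_rot: [0.403, -0.581, 0.581, -0.403]
force: [-0.5, -1.4, 5.0]
finger_gap: 0.632
```

```bash
python3 -c "
from h import *
delta(.6515,-.0415,.121,-.06); print(sense()['tau'].round(3))"
```

```text
t 8.0 pos [ 0.6518 -0.0417  0.1216] q [-0.235  0.647  1.424 -0.     1.07   0.124] f [-0.5  -1.39  5.  ] tq [-0.061  0.071  0.062] gap 0.054
yaw -0.3583
delta [-0.0001  0.0006 -0.0004] [-0.0012 -0.2983  0.0003]
[  0.184 -44.443 -14.753   0.13   -0.083  -0.189]
```

Emit:
play_rows(
  deltas=[
    [0,0,0,0,0.06,0],
    [0,0,0,0,0.12,0],
    [0,0,0,0,0.18,0],
    [0,0,0,0,0.24,0],
    [0,0,0,0,0.3,0],
    [0,0,0,0,0.36,0],
    [0,0,0,0,0.42,0],
    [0,0,0,0,0.48,0],
    [0,0,0,0,0.54,0],
    [0,0,0,0,0.6,0],
  ],
)

```text
t: 9.0
tcp_pos: [0.6518, -0.0417, 0.1217]
tool_rot: [0.213, -0.674, 0.675, -0.213]
force: [-0.5, -0.8, 5.5]
finger_gap: 0.625
```

```bash
python3 -c "
from h import *
delta(.6515,-.0415,.121,-.06); print(sense()['tau'].round(3))"
```

```text
t 9.0 pos [ 0.6518 -0.0417  0.1217] q [-0.235  0.647  1.424 -0.     1.069  0.725] f [-0.49 -0.76  5.51] tq [-0.022  0.064  0.07 ] gap 0.0534
yaw -0.9592
delta [ 0.0001  0.0007 -0.0004] [-0.0013 -0.8992 -0.    ]
[  0.226 -44.43  -14.769   0.125  -0.086  -0.321]
```

Emit:
play_rows(
  deltas=[
    [0,0,0,0,0.05,0],
    [0,0,0,0,0.1,0],
    [0,0,0,0,0.15,0],
    [0,0,0,0,0.2,0],
    [0,0,0,0,0.25,0],
    [0,0,0,0,0.25,0],
    [0,0,0,0,0.25,0],
  ],
)

```text
t: 9.7
tcp_pos: [0.6518, -0.0417, 0.1216]
tool_rot: [0.127, -0.695, 0.696, -0.128]
force: [-1.3, -0.4, 5.1]
finger_gap: 0.624
```

Emit:
play_rows(
  deltas=[
    [0,-0.001,0,0,0,0],
    [0,-0.002,0,0,0,0],
    [0,-0.003,0,0,0,0],
    [0,-0.004,0,0,0,0],
    [0,-0.004,0,0,0,0],
  ],
)

```text
t: 10.2
tcp_pos: [0.6513, -0.0414, 0.1249]
tool_rot: [-0.128, 0.695, -0.695, 0.128]
force: [-0.4, -0.6, -0.3]
finger_gap: 0.626
```

```bash
python3 -c "
from h import *
delta(.6515,-.0415,.121,-.06); print(sense()['tau'].round(3))
im=snapshot('scene')[:,:,::-1]
c=im[170:270,280:400].astype(float)
c=np.clip((c/255)**.5*255,0,255).astype('uint8')
cv2.imwrite('pics/s8.png',cv2.resize(c,None,fx=6,fy=6,interpolation=cv2.INTER_CUBIC))
"
```

```text
t 10.2 pos [ 0.6513 -0.0414  0.1249] q [-0.234  0.643  1.422  0.     1.077  0.972] f [-0.44 -0.55 -0.32] tq [0.009 0.047 0.037] gap 0.0534
yaw -1.206
delta [-0.0002  0.0039  0.0002] [ 3.000e-04 -1.146e+00  1.000e-04]
[ 5.0000e-03 -4.7885e+01 -1.6320e+01  0.0000e+00  1.8000e-02  1.0000e-03]
```

View pics/s8.png

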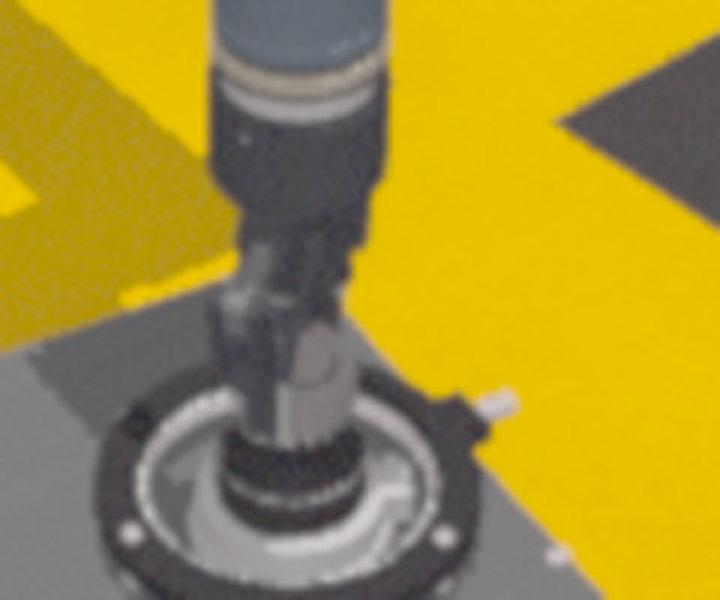

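The cap rose 3.3 mm with only its own weight (-0.3 N) on the wrist, so it is free. The lens body notch hasn't turned. Lifting straight up, slowly at first.

Emit:
play_rows(
  deltas=[
    [0,-0.004,0,0,0,0],
    [0,-0.008,0,0,0,0],
    [0,-0.012,0,0,0,0],
    [0,-0.016,0,0,0,0],
    [0,-0.02,0,0,0,0],
    [0,-0.03,0,0,0,0],
    [0,-0.045,0,0,0,0],
    [0,-0.06,0,0,0,0],
    [0,-0.075,0,0,0,0],
    [0,-0.09,0,0,0,0],
    [0,-0.1,0,0,0,0],
    [0,-0.105,0,0,0,0],
  ],
)

```text
t: 11.45
tcp_pos: [0.652, -0.0416, 0.2318]
tool_rot: [0.127, -0.695, 0.696, -0.129]
force: [0.7, -0.3, -0.2]
finger_gap: 0.63
```

Emit:
play_rows(
  deltas=[
    [0,0,0,0,0,0],
    [0,0,0,0,0,0],
    [0,0,0,0,0,0],
    [0,0,0,0,0,0],
  ],
)

```text
t: 11.85
tcp_pos: [0.651, -0.0414, 0.2293]
tool_rot: [-0.129, 0.696, -0.695, 0.128]
force: [0.7, -0.4, -0.7]
finger_gap: 0.627
```

```bash
python3 -c "
from h import *
delta(.6515,-.0415,.121,-.06); print(sense()['tau'].round(3))
for n,x,y in (('scene',240,130),('top',250,170)):
    c=snapshot(n)[:,:,::-1]; c=c[y:y+150,x:x+200].astype(float)
    c=np.clip((c/255)**.5*255,0,255).astype('uint8')
    cv2.imwrite(f'pics/{n}9.png',cv2.resize(c,None,fx=4,fy=4,interpolation=cv2.INTER_CUBIC))
"
```

```text
t 11.85 pos [ 0.651  -0.0414  0.2293] q [-0.234  0.532  1.318 -0.     1.293  0.972] f [ 0.74 -0.42 -0.72] tq [-0.026 -0.039 -0.029] gap 0.0536
yaw -1.206
delta [-0.0006  0.1083  0.0004] [ 1.500e-03 -1.146e+00  7.000e-04]
[ 1.0000e-02 -4.6276e+01 -1.9459e+01  0.0000e+00  7.0000e-03  0.0000e+00]
```

View pics/scene9.png

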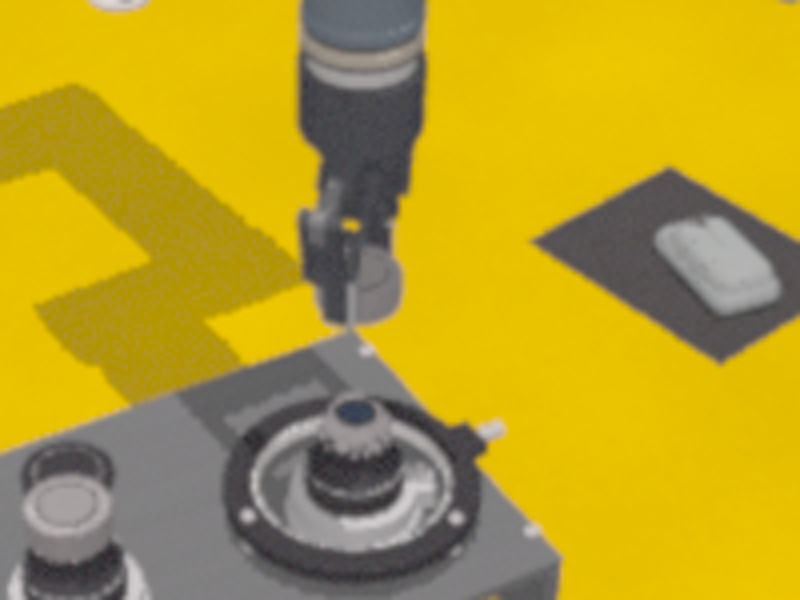

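View pics/top9.png

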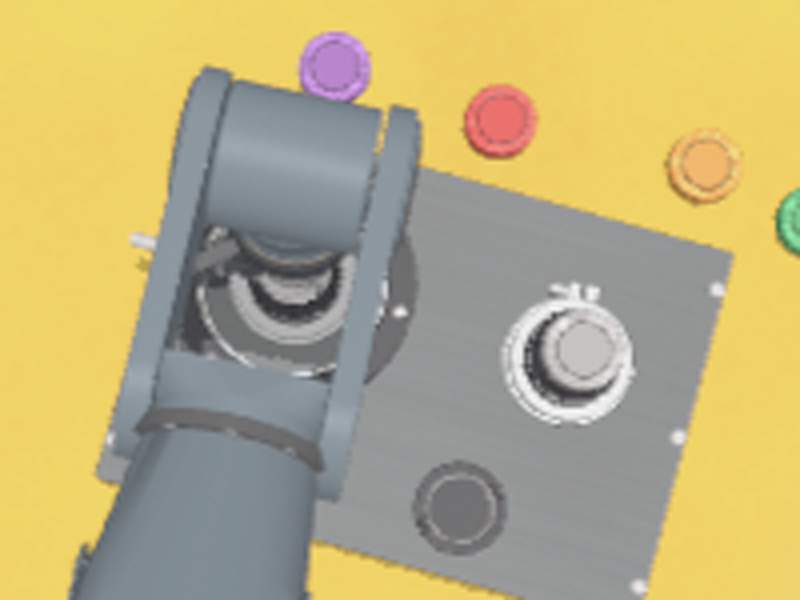

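The rear glass is exposed at (355,412). The cap is in the gripper at (370,290), level and about 108 mm above the seat. The other lens and the bystanders are where they were.

```bash
python3 -c "
from station import *
print(sign_off())"
```

```text
the job is handed in; nothing more can be done
None
```

The cap of the lens in the ring light is off. The gripper holds it level, about 108 mm above its seat by the arm's travel, and I handed the job in at about 12 s.

- **Thread direction:** I gripped at 25 N and tried clockwise from above first. It turned past the 0.05 rad stop with almost no torque, so it opens clockwise and I did not need to try the other way. I turned it 1.15 rad in total. Wrist torque read under 0.1 N m and the last joint's torque peaked near 0.3 N m.
- **Lift:** a 3 mm test rise put only about the cap's own weight on the wrist. I then lifted it straight up.
- **Last checks:** the gap was 53.6 mm, which matches the cap's 54 mm. The pictures show the rear glass exposed. The other lens still has its cap on, and the front cap, mouse and coloured caps are where they were. The scanner was outside the last close-up pictures, but the arm never went near it. The lens's clamp mark looked unturned during the work.
- **What disagreed:** the camera put the fingertips about 30 mm higher than the arm's position reading. My first close, at the height from that reading, shut to 50 mm above the cap without gripping it. I went down another 28 mm, using the picture, and gripped it there.

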